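# Start the bench bottle filler and hold the beer button

### The job

The next bottle stands ready under the head of the bench filler: start filling it with light presses of the fingertips. First push the air plunger on the separate air unit fully in, then the gas plunger on the filler's console (the mushroom knob on the bottle's side), so that each stays in; then press the wide beer button in the middle of the console well down and keep it there, finishing the program while still holding it. Leave the drain plunger out, and do not lift, push aside or knock over the bottles and other loose things.

Things in the scene. Friction and masses are not known exactly. Their poses are not given: they have to be found in the camera images.
- filler: Bench bottle filler, fixed. Its console is a steel box 130 mm deep (own x) by 220 mm wide (own y) by 75 mm high; origin at the centre of the console's underside. At yaw 0 own x points away from the robot, own y to its left. On its flat top, in a row along own y: gas plunger at y = +65 mm, beer button at 0, drain plunger at -65 mm. Left of it is the bottle stand.
- air_unit: Air service unit, fixed, left or right of the filler: steel foot 100 (own x) by 112 mm (own y), origin at the centre of its underside, and two aluminium valve bodies side by side, tops 150 mm high. At own y = -24 mm the regulator (clear bowl, gauge, fixed grey ribbed knob of 40 mm, top at 174 mm: not used); at own y = +24 mm the shut-off valve with the air plunger.
- air_plunger_top (a point): Centre of the top face of the air plunger, a black mushroom knob of 32 mm diameter on a thin stem, on the air unit. Top 195 mm above the table when out, 185 mm when fully in; the point moves with it. Pushed straight down; it moves at about 3 N, and once home the cushioned head gives a further 4 mm at 5 to 11 N and springs back.
- air_plunger (a joint): How far the air plunger is pushed in, in m: 0 out (starts within 1.5 mm of it), 0.010 fully in; open from 0.007 on. It has no return spring and stays where it is left.
- gas_plunger_top (a point): Centre of the top face of the gas plunger on the console, a black mushroom knob of 32 mm diameter on a thin stem, the one on the side of the bottle stand. Top 120 mm above the table when out, 110 mm when fully in; moves with it. Pushed straight down at about 3 N; once home its cushioned head gives a further 4 mm at 5 to 11 N and springs back.
- gas_plunger (a joint): How far the gas plunger is pushed in, in m: 0 out (starts within 1.5 mm of it), 0.010 fully in; open from 0.007 on. It stays where it is left.
- beer_button_top (a point): Centre of the top face of the beer button, a black palm button of 46 mm diameter in a grey collar, in the middle of the console's row. Top 124 mm above the table when free, 110 mm at its stop; moves with it. Pressed straight down against a spring: about 2 N to start, 5 N at 6 mm, 6.5 N at 10 mm, 8.5 N at the stop at 14 mm.
- beer_button (a joint): How far the beer button is pressed, in m: 0 free, 0.014 at its stop; beer flows from 0.006 on. It springs back when let go.
- drain_plunger (a joint): How far the drain plunger is pushed in, in m: 0 out, 0.010 in. The same mushroom knob as the gas plunger, at the other end of the console's row, 65 mm from the beer button; it must stay out.
- fill_bottle: Amber swing-top bottle under the filling head, loose, 62 mm diameter, 235 mm tall, origin at the centre of its underside; must not be moved. The bottle stand around it (drip tray, two posts, filling head) is 360 mm tall and fills x -55 to 105 mm, y 135 to 265 mm of the filler's own frame.
- bottle_b: Amber swing-top bottle waiting on the table behind the console, loose, 62 mm diameter, 235 mm tall; origin at the centre of its underside.
- bottle_c: Another amber swing-top bottle waiting on the table behind the console, the same size; origin at the centre of its underside.
- cup: Steel tasting cup, 70 mm diameter, 85 mm tall, loose on the table left of the console's front; origin at the centre of its underside.
- spanner: Steel spanner, 160 mm long, lying on the table in front of the console, on its right; origin under its middle.
- tin: Round aluminium tin, 68 mm diameter, 60 mm tall, loose on the table right of the filler; origin at the centre of its underside.
- brush: Bottle brush, 240 mm long, with a white bristle roll of 42 mm diameter on a steel wire handle, lying on the table left of the filler; origin on the table under its middle.
Not all that is in view belongs to the job. Leave any green or pink look-alike of the air_unit alone.

How it is judged:
By the outcome, as a careful person would: the job done as asked, in the order asked, and still so for the second after the job is handed in, while the arm keeps its last pose, push and grip.
It also fails if it takes over 58 s, if anything falls off the work surface, if the arm or the gripper's body presses on something with over 40 N, if the wrist force passes 120 N, or if a joint passes its speed limit or range.

### The arm

A 6-joint arm with a two-finger parallel gripper is mounted at the origin on the work surface. World frame = base frame: x ahead of the robot, y to its left, z up, the work surface at z = 0. Lengths are in m, angles in rad, forces in N, time in s.
With the tool pointing down it reaches from about 0.25 to 0.775 m from the base axis. Payload 4 kg.
Tool frame: the origin (TCP) lies between the finger pads; the fingertips stand 25 mm ahead of it and the grasp point (between the pads) lies 6 mm ahead of it (robot.tip_reach is the z of the fingertips in the tool frame, in m); z points along the fingers, y is the line along which they close (so a half turn about z gives the same grasp; the last joint's range is limited). The gripper opens to 94 mm and grips with 3 to 60 N. Pads are 16 mm wide; open, the fingers measure 119 mm over their backs; the gripper's body (75 mm by 177 mm) begins 78 mm behind the grasp point.
Start: joints at [-1.31, 0.087, 1.371, -0, 1.684, -0.103], TCP at [0.196, -0.514, 0.231] pointing down, gripper open.
Joint ranges: [-3.1, 3.1], [-0.76, 2.03], [0.27, 2.55], [-1.08, 4.22], [0.17, 2.65], [-2.57, 2.57]. Speed limits (rad/s): [2.79, 2.79, 3.14, 3.14, 3.14, 3.14].

### API

Orientations are given as [roll, pitch, yaw] about the fixed x, y, z axes, in that order (R = Rz(yaw) Ry(pitch) Rx(roll)).
In Python, from bench import robot gives the robot as it stands. The module is installed in compiled form; this text tells all that it offers.
- The arm moves only by the shell command python3 -m handwheel 'ROWS'. ROWS is JSON, a list of rows, each a list of 3 entries, a list of its own where there are three numbers: the turn, a rotation vector about the world's x, y, z in units of 90 degrees (1.0 is 90 degrees), then the shift along the world's x, y, z in units of 0.05 m (1.0 is 0.05 m), then the closure, from 0 (fully open) to 1 (shut). A call has 1 to 5 rows; each row shifts and turns the commanded pose from where the row before left it; what a row does not reach is not made up. A row lasts 1/10 s, in which the tool goes at most 50 mm and 8.59 degrees, less where a joint would pass 70% of its speed; a pose out of reach is approached as far as the arm can. A call with a number of a shift or a turn outside -1 to 1 is refused whole. A call with a gripper value outside its range is refused whole. The fingers move at their own pace and stop on an object; the grip force is fixed at half the most. Time passes only in rows, so rows that do not move let the fingers close. It gives the time, the measured TCP pose, the force, the opening and the grip force at its end, in the units of the state.
- robot.get_obs(): the state, without advancing time (a new reading comes with each control period).
- robot.snapshot(name): name is "scene" or "top"; returns (picture, depth): 400x640x3 uint8, red, green, blue; 400x640 float32, m along the optical axis (not along the pixel's ray), 0 where there is no reading.
- robot.calibration(name): a dict with "mtx" (3x3 intrinsics, pixels), "D" ([k1, k2, p1, p2, k3] as OpenCV has them; the pictures are not rectified), "extrinsics" (4x4, takes a point from camera to world coordinates). Camera axes: x right, y down, z forward; pixel columns grow to the right and rows downward; lengths in m; the calibration is good to about 2 mm. A picture is of the moment at which its call begins. calibration takes no time and is no camera call.
- robot.close_job(): hands the job in; it is judged then, once.
Trained networks look in the newest picture that a camera, given by its name, has taken for a name from the list of things; names that differ only in an ending like _2 or _b are one class to them, and where a whole thing is asked for, a point or a joint stands for the part that bears it (a point fixed in the world has none). Each returns a list of dicts, best first, with "p" (0 to 1); they miss things now and then, are a little off and sometimes report something else, mostly with a low value. They report only what shows in the picture. A call takes as long as a camera call. They do not tell look-alikes from the thing itself.
- robot.boxes_of(query, camera): "bbox" ([left, top, right, bottom] in pixels, round what is visible of it).
The state is a dict: "time": time; "joint_positions": joint angles; "qvel": joint speeds; "joint_torque": joint torques, N m; "tool_pos": TCP position; "ee_rot": TCP orientation; "wrist_force": force on the tool from outside, world axes, zero at the start; "wrist_torque": the same for the moment, N m; "width": finger opening in m; "finger_force": force on a finger pad.
Only numpy, scipy, OpenCV 4.12 (cv2) and the standard library are available. Lean on these libraries where they do the work, as an engineer would, in place of code of your own. Each camera call takes 0.05 s, during which the arm holds its last target. There are 200 camera calls.

## Working session

There is one attempt and no reset: what is moved stays moved. The work goes in short steps, Python scripts to look and compute and a shell command to move; the robot and the scene stay as the last step left them, time stands still between calls to the robot, and variables do not carry over. Pictures are saved under pics/ and viewed, at most 10 in all, crops included, and the job is handed in when it is done.

```bash
mkdir -p pics; cat > h.py <<'E'
import numpy as np, cv2
from bench import robot
def cloud(cam):
    pic,d=robot.snapshot(cam); c=robot.calibration(cam)
    K=np.array(c["mtx"]);D=np.array(c["D"],float);T=np.array(c["extrinsics"])
    v,u=np.mgrid[0:400,0:640]
    n=cv2.undistortPoints(np.stack([u.ravel(),v.ravel()],1).astype(np.float64)[:,None],K,D)[:,0]
    P=np.c_[n,np.ones(len(n))]*d.reshape(-1,1)
    W=P@T[:3,:3].T+T[:3,3]; W[d.ravel()==0]=np.nan
    return pic,W.reshape(400,640,3)
E
python3 - <<'E'
from h import *
for c in("scene","top"):
    pic,W=cloud(c); cv2.imwrite(f"pics/{c}1.png",pic[:,:,::-1]); np.save(c,W)
    for q in("air_unit","air_plunger_top","gas_plunger_top","beer_button_top","filler"):
        for b in robot.boxes_of(q,c)[:4]:
            x=b["bbox"];u,v=int((x[0]+x[2])/2),int((x[1]+x[3])/2)
            print(c,q,round(b["p"],2),[round(t) for t in x],W[v,u].round(3))
    print(np.array(robot.calibration(c)["extrinsics"]).round(2)[:3,3])
print(robot.get_obs())
E
```

```text
scene air_unit 0.88 [218, 142, 254, 194] [ 0.528 -0.524  0.112]
scene air_unit 0.7 [290, 134, 322, 184] [ 0.345 -0.312  0.12 ]
scene air_unit 0.62 [248, 159, 287, 216] [ 0.568 -0.343  0.123]
scene air_plunger_top 0.51 [266, 164, 272, 170] [ 0.541 -0.346  0.197]
scene gas_plunger_top 0.58 [354, 220, 360, 221] [0.551 0.022 0.118]
scene beer_button_top 0.7 [336, 204, 351, 221] [ 0.55  -0.034  0.128]
scene filler 0.85 [308, 180, 409, 277] [0.553 0.029 0.083]
[1.64 0.54 1.32]
top air_unit 0.96 [381, 175, 430, 215] [ 0.511 -0.361  0.153]
top air_unit 0.94 [432, 187, 483, 218] [ 0.49  -0.525  0.155]
top air_unit 0.64 [376, 232, 422, 275] [ 0.333 -0.333  0.196]
top air_unit 0.43 [318, 226, 363, 234] [ 0.398 -0.163  0.007]
top air_plunger_top 0.57 [389, 252, 403, 263] [ 0.321 -0.32   0.199]
top air_plunger_top 0.56 [458, 192, 471, 204] [ 0.501 -0.534  0.194]
top gas_plunger_top 0.71 [227, 222, 255, 241] [0.389 0.191 0.003]
top gas_plunger_top 0.39 [280, 180, 290, 190] [0.545 0.022 0.12 ]
top beer_button_top 0.51 [302, 179, 310, 195] [ 0.538 -0.043  0.124]
top filler 0.86 [212, 142, 341, 215] [0.572 0.057 0.071]
top filler 0.33 [228, 222, 254, 242] [0.386 0.187 0.002]
[ 0.45 -0.09  1.42]
{'time': 0.6, 'joint_positions': array([-1.31012007e+00,  8.71565218e-02,  1.37066784e+00, -3.72130282e-05,
        1.68359546e+00, -1.03101623e-01]), 'qvel': array([-0.00182084, -0.0010137 ,  0.00014649, -0.00083748,  0.0013581 ,
       -0.00065947]), 'joint_torque': array([-2.19621164e-03, -3.39782739e+01, -3.02417243e+01,  7.17064831e-02,
        2.37420690e-02,  8.14725013e-06]), 'tool_pos': array([ 0.19568405, -0.514038  ,  0.230546  ]), 'ee_rot': array([3.14142455e+00, 5.45668287e-05, 3.63773681e-01]), 'wrist_force': array([0.09978423, 0.72995671, 0.05714635]), 'wrist_torque': array([-0.01391809,  0.02717308,  0.01769646]), 'finger_force': 0.0, 'width': 0.09377888124405363}
```

View pics/scene1.png

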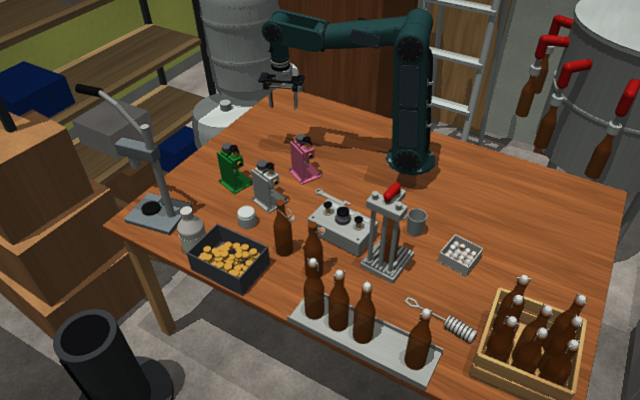

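View pics/top1.png

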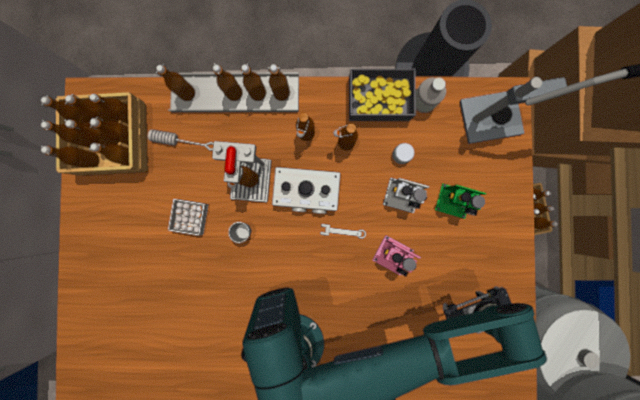

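The scene and top pictures show three air units. In the top view they are grey (405,195), green (458,202) and pink (397,255). Only the grey one is the real unit, since green and pink are look-alikes. The console's row is at (286,188) gas, (306,190) beer and (325,190) drain. I'll confirm this with a crop and measure.

```bash
python3 - <<'E'
from h import *
p=cv2.imread("pics/top1.png")[130:250,260:440]
cv2.imwrite("pics/crop1.png",cv2.resize(p,(780,520),interpolation=cv2.INTER_CUBIC))
for c in("top","scene"):
    W=np.load(c+".npy")
    # clusters of high points: air unit and console
    for nm,(x0,x1,y0,y1,z0,z1) in dict(air=(.42,.62,-.45,-.26,.186,.205),reg=(.42,.62,-.45,-.26,.166,.181),con=(.47,.62,-.16,.1,.107,.135),contop=(.4,.7,-.2,.12,.065,.082)).items():
        m=((W[...,0]>x0)&(W[...,0]<x1)&(W[...,1]>y0)&(W[...,1]<y1)&(W[...,2]>z0)&(W[...,2]<z1)).astype(np.uint8)
        n,l,s,_=cv2.connectedComponentsWithStats(m)
        for i in range(1,n):
            if s[i,4]<8: continue
            Q=W[l==i]; print(c,nm,s[i].tolist(),"med",np.median(Q,0).round(4),"min",Q.min(0).round(3),"max",Q.max(0).round(3))
            if nm=="contop" and s[i,4]>100: print(cv2.minAreaRect((Q[:,:2]*1000).astype(np.float32)))
E
```

```text
top air [402, 185, 10, 11, 80] med [ 0.525  -0.3576  0.1938] min [ 0.51  -0.372  0.189] max [ 0.54  -0.343  0.198]
top reg [414, 188, 13, 14, 142] med [ 0.5121 -0.4035  0.174 ] min [ 0.492 -0.423  0.167] max [ 0.533 -0.385  0.18 ]
top con [281, 181, 10, 10, 74] med [0.5415 0.0189 0.118 ] min [0.528 0.006 0.112] max [0.558 0.036 0.125]
top con [299, 181, 14, 14, 154] med [ 0.5377 -0.0465  0.1229] min [ 0.515 -0.066  0.114] max [ 0.558 -0.024  0.13 ]
top con [321, 185, 10, 10, 73] med [ 0.5316 -0.1084  0.1189] min [ 0.516 -0.125  0.113] max [ 0.545 -0.095  0.126]
top contop [273, 167, 67, 44, 2108] med [ 0.5341 -0.0449  0.0749] min [ 0.464 -0.156  0.065] max [0.61  0.067 0.082]
((535.0726928710938, -44.65296173095703), (220.22998046875, 133.4141082763672), 85.16339111328125)
scene air [266, 163, 9, 6, 42] med [ 0.5295 -0.3504  0.1942] min [ 0.515 -0.374  0.187] max [ 0.543 -0.335  0.201]
scene reg [257, 160, 11, 9, 69] med [ 0.52   -0.3977  0.1735] min [ 0.495 -0.418  0.166] max [ 0.535 -0.379  0.181]
scene reg [268, 169, 5, 4, 11] med [ 0.5311 -0.3498  0.17  ] min [ 0.523 -0.359  0.166] max [ 0.535 -0.344  0.173]
scene con [324, 202, 9, 7, 50] med [ 0.5348 -0.1021  0.1187] min [ 0.52  -0.12   0.111] max [ 0.548 -0.089  0.125]
scene con [337, 207, 13, 11, 114] med [ 0.542  -0.0386  0.1221] min [ 0.515 -0.059  0.107] max [ 0.56  -0.018  0.129]
scene con [354, 216, 10, 8, 54] med [0.5469 0.0262 0.1188] min [0.529 0.009 0.108] max [0.56  0.041 0.127]
scene contop [308, 199, 63, 47, 1207] med [ 0.5618 -0.0264  0.0747] min [ 0.463 -0.155  0.065] max [0.615 0.07  0.082]
((538.265380859375, -40.428184509277344), (222.8934783935547, 138.08688354492188), 85.18338775634766)
scene contop [375, 222, 4, 6, 12] med [0.4917 0.0715 0.0705] min [0.481 0.067 0.069] max [0.51  0.075 0.075]
scene contop [368, 251, 5, 6, 18] med [0.6298 0.114  0.0721] min [0.622 0.103 0.065] max [0.635 0.12  0.082]
```

View pics/crop1.png

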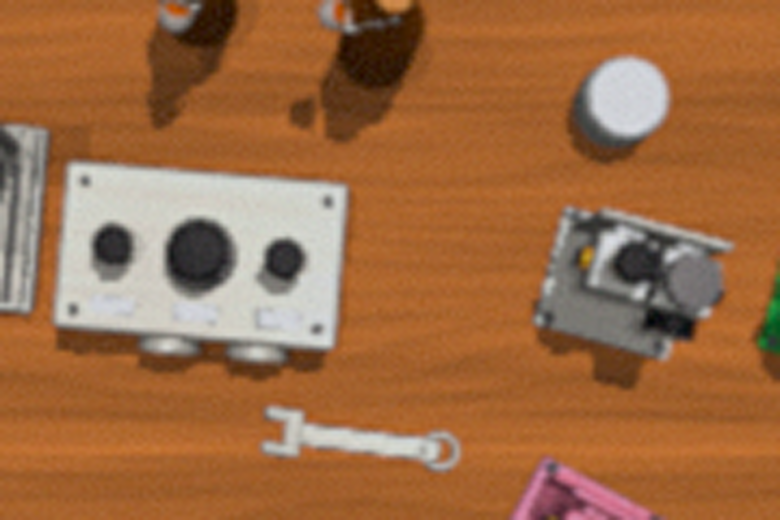

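The crop shows the grey unit, with its black mushroom beside the grey ribbed knob. The console row, stand side first, is gas, beer, drain, as described. Next I check clearance for the gripper body, then raise, turn, close and approach the air plunger.

```bash
python3 - <<'E'
from h import *
for c in("top","scene"):
    W=np.load(c+".npy"); m=((W[...,0]>.44)&(W[...,0]<.75)&(W[...,1]>-.25)&(W[...,1]<.25)&(W[...,2]>.15)&(W[...,2]<.42)).astype(np.uint8)
    n,l,s,_=cv2.connectedComponentsWithStats(m)
    for i in range(1,n):
        if s[i,4]>8: Q=W[l==i]; print(c,s[i].tolist(),Q.min(0).round(3),Q.max(0).round(3))
E
python3 -m handwheel '[[[0,0,0.09],[0.3,0,0.5],1],[[0,0,0.09],[0.3,0,0.5],1],[[0,0,0.09],[0.6,0.4,0.4],1],[[0,0,0.09],[0.8,0.4,0],1],[[0,0,0.09],[0.8,0.4,0],1]]'
python3 -m handwheel '[[[0,0,0.09],[0.8,0.4,0],1],[[0,0,0.09],[0.8,0.4,0],1],[[0,0,0.09],[0.8,0.4,0],1],[[0,0,0],[0.8,0.4,0],1],[[0,0,0],[0.4,0.4,0],1]]'
python3 -m handwheel '[[[0,0,0],[0,0,0],1],[[0,0,0],[0,0,0],1]]'
```

```text
top [297, 114, 16, 23, 254] [ 0.694 -0.066  0.15 ] [ 0.75  -0.018  0.242]
top [334, 124, 23, 18, 265] [ 0.683 -0.207  0.15 ] [ 0.728 -0.135  0.24 ]
top [212, 141, 48, 47, 1414] [0.532 0.089 0.151] [0.654 0.209 0.364]
scene [366, 183, 42, 67, 1557] [0.535 0.094 0.15 ] [0.66  0.214 0.363]
scene [275, 200, 21, 27, 314] [ 0.691 -0.199  0.15 ] [ 0.737 -0.13   0.24 ]
scene [308, 222, 18, 25, 153] [ 0.696 -0.051  0.151] [ 0.75  -0.013  0.24 ]
time: 1.1
tool_pos: [0.3368, -0.4538, 0.302]
ee_rot: [3.139, 0.001, 1.075]
wrist_force: [-0.6, -0.3, 0.2]
width: 0.0575
finger_force: 0.0
time: 1.6
tool_pos: [0.5183, -0.3525, 0.2995]
ee_rot: [-3.141, -0.001, 1.497]
wrist_force: [-0.1, -0.8, 0.6]
width: 0.0176
finger_force: 0.0
time: 1.8
tool_pos: [0.5159, -0.3538, 0.3004]
ee_rot: [-3.141, 0.0, 1.496]
wrist_force: [-0.7, -0.2, 0.3]
width: 0.0022
finger_force: 0.0
```

```bash
python3 -m handwheel '[[[0,0,0],[0.22,0,-0.5],1],[[0,0,0],[0,0,-0.5],1],[[0,0,0],[0,0,-0.4],1],[[0,0,0],[0,0,0],1],[[0,0,0],[0,0,0],1]]'
python3 - <<'E'
from h import *
p,W=cloud("scene"); cv2.imwrite("pics/s2.png",cv2.resize(p[110:220,200:360,::-1],(800,550),interpolation=cv2.INTER_CUBIC))
E
```

```text
time: 2.3
tool_pos: [0.5257, -0.355, 0.2309]
ee_rot: [-3.141, 0.0, 1.493]
wrist_force: [0.5, -0.7, 0.7]
width: 0.0006
finger_force: 0.0
```

View pics/s2.png

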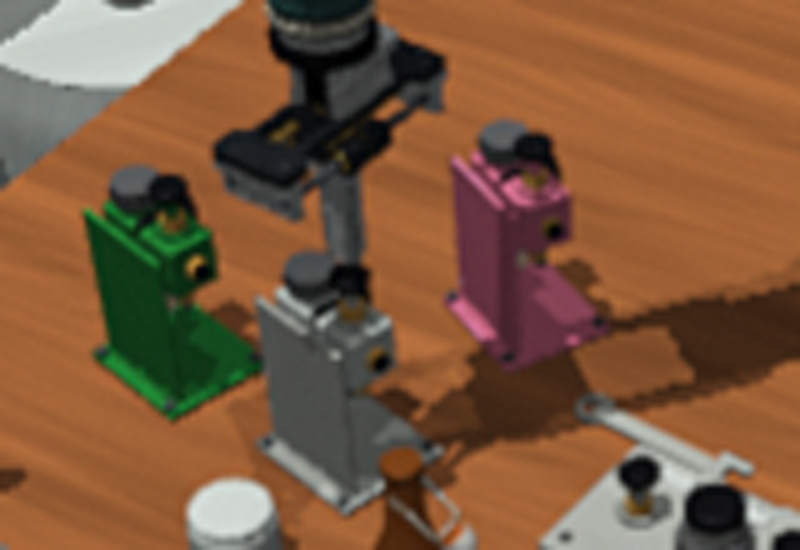

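The closed fingertips at crop (345,260) sit just above the grey unit's black knob at (350,280). I press down in small steps.

```bash
python3 -m handwheel '[[[0,0,0],[0,0,-0.08],1],[[0,0,0],[0,0,-0.08],1],[[0,0,0],[0,0,0],1]]'
python3 -m handwheel '[[[0,0,0],[0,0,-0.06],1],[[0,0,0],[0,0,-0.06],1],[[0,0,0],[0,0,0],1]]'
python3 -m handwheel '[[[0,0,0],[0,0,-0.06],1],[[0,0,0],[0,0,-0.04],1],[[0,0,0],[0,0,0],1]]'
python3 -m handwheel '[[[0,0,0],[0,0,-0.02],1],[[0,0,0],[0,0,0],1],[[0,0,0],[0,0,0],1]]'
```

```text
time: 2.65
tool_pos: [0.5266, -0.354, 0.2224]
ee_rot: [-3.141, -0.0, 1.495]
wrist_force: [0.3, 0.1, -0.3]
width: 0.0005
finger_force: 0.0
time: 2.95
tool_pos: [0.5269, -0.3541, 0.2166]
ee_rot: [3.141, 0.0, 1.495]
wrist_force: [0.1, -0.3, -0.5]
width: 0.0003
finger_force: 0.3
time: 3.25
tool_pos: [0.5268, -0.3541, 0.2113]
ee_rot: [3.141, 0.0, 1.495]
wrist_force: [-0.4, 0.2, 1.1]
width: 0.0003
finger_force: 0.6
time: 3.55
tool_pos: [0.5268, -0.3541, 0.2105]
ee_rot: [3.141, 0.0, 1.495]
wrist_force: [0.8, -0.3, 2.2]
width: 0.0007
finger_force: 0.9
```

```bash
python3 -m handwheel '[[[0,0,0],[0,0,-0.03],1],[[0,0,0],[0,0,0],1],[[0,0,0],[0,0,0],1]]'
python3 -m handwheel '[[[0,0,0],[0,0,-0.02],1],[[0,0,0],[0,0,0],1],[[0,0,0],[0,0,0],1]]'
```

```text
time: 3.85
tool_pos: [0.5269, -0.3541, 0.2101]
ee_rot: [3.14, 0.001, 1.495]
wrist_force: [-0.2, 0.3, 5.0]
width: 0.0004
finger_force: 2.5
time: 4.15
tool_pos: [0.5269, -0.3541, 0.2095]
ee_rot: [3.14, 0.001, 1.495]
wrist_force: [-0.9, 0.6, 6.7]
width: 0.0005
finger_force: 3.0
```

```bash
python3 -m handwheel '[[[0,0,0],[0,0,-0.03],1],[[0,0,0],[0,0,0],1],[[0,0,0],[0,0,0],1]]'
python3 -m handwheel '[[[0,0,0],[0,0,0.3],1],[[0,0,0],[0,0,0.5],1],[[0,0,0],[0,0.6,0.7],1],[[0,0,0],[0,0.9,0.3],1],[[0,0,0],[0,0.9,0],1]]'
python3 -m handwheel '[[[0,0,0],[0,0.9,0],1],[[0,0,0],[0,0.9,0],1],[[0,0,0],[0.1,0.9,0],1],[[0,0,0],[0.2,0.9,0],1],[[0,0,0],[0.05,0.9,0],1]]'
python3 -m handwheel '[[[0,0,0],[0,0.5,0],1],[[0,0,0],[0,0,0],1],[[0,0,0],[0,0,0],1]]'
python3 - <<'E'
from h import *
for c in("scene","top"):
    p,W=cloud(c)
    m=(W[...,0]>.5)&(W[...,0]<.56)&(W[...,1]>-.38)&(W[...,1]<-.33)&(W[...,2]>.176)&(W[...,2]<.21)
    print(c,m.sum(),np.median(W[m],0))
    cv2.imwrite(f"pics/{c}3.png",p[:,:,::-1])
E
```

```text
time: 4.45
tool_pos: [0.5269, -0.3541, 0.2085]
ee_rot: [3.14, 0.001, 1.495]
wrist_force: [-0.7, 0.3, 7.6]
width: 0.0002
finger_force: 3.7
time: 4.95
tool_pos: [0.5271, -0.2336, 0.2999]
ee_rot: [3.137, 0.002, 1.493]
wrist_force: [0.9, -0.2, 0.4]
width: 0.0007
finger_force: 0.0
time: 5.45
tool_pos: [0.544, -0.0072, 0.2961]
ee_rot: [-3.14, 0.0, 1.495]
wrist_force: [0.4, 0.3, -0.2]
width: 0.0004
finger_force: 0.0
time: 5.75
tool_pos: [0.544, 0.016, 0.2963]
ee_rot: [-3.141, 0.001, 1.496]
wrist_force: [-0.3, 0.2, -0.7]
width: 0.0007
finger_force: 0.0
scene 45 [ 0.5294564  -0.35225732  0.18362716]
top 83 [ 0.52528997 -0.3574608   0.18477551]
```

The air plunger top now reads 0.1845 m, down from 0.194, so it is home. Next is the gas plunger.

```bash
python3 -m handwheel '[[[0,0,0],[0,0.1,-0.4],1],[[0,0,0],[0,0,-0.5],1],[[0,0,0],[0,0,-0.5],1],[[0,0,0],[0,0,-0.5],1],[[0,0,0],[0,0,-0.4],1]]'
python3 -m handwheel '[[[0,0,0],[0,0,-0.4],1],[[0,0,0],[0,0,-0.1],1],[[0,0,0],[0,0,0],1],[[0,0,0],[0,0,0],1]]'
python3 - <<'E'
from h import *
for c in("scene",):
    p,W=cloud(c); cv2.imwrite("pics/s4.png",cv2.resize(p[130:290,280:440,::-1],(600,600),interpolation=cv2.INTER_CUBIC))
E
```

```text
time: 6.35
tool_pos: [0.5436, 0.0192, 0.1797]
ee_rot: [-3.14, 0.0, 1.492]
wrist_force: [-0.3, -0.7, -0.7]
width: 0.0004
finger_force: 0.0
time: 6.75
tool_pos: [0.5448, 0.0203, 0.1577]
ee_rot: [3.14, 0.0, 1.494]
wrist_force: [-0.4, -0.3, 0.2]
width: 0.0005
finger_force: 0.0
```

View pics/s4.png

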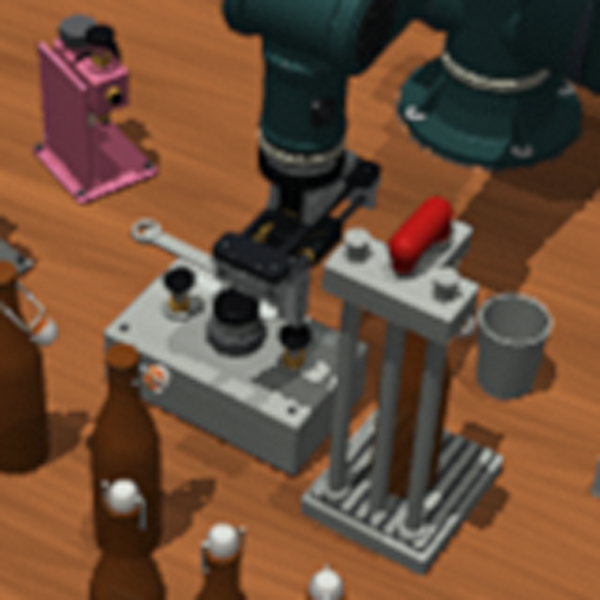

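The fingertips at (293,315) hang just above the gas plunger knob at (295,338), clear of the stand. I press down.

```bash
python3 -m handwheel '[[[0,0,0],[0,0,-0.12],1],[[0,0,0],[0,0,-0.12],1],[[0,0,0],[0,0,0],1]]'
python3 -m handwheel '[[[0,0,0],[0,0,-0.08],1],[[0,0,0],[0,0,-0.08],1],[[0,0,0],[0,0,0],1]]'
python3 -m handwheel '[[[0,0,0],[0,0,-0.05],1],[[0,0,0],[0,0,0],1],[[0,0,0],[0,0,0],1]]'
```

```text
time: 7.1
tool_pos: [0.544, 0.021, 0.1438]
ee_rot: [-3.141, 0.0, 1.495]
wrist_force: [-0.4, 0.2, -0.2]
width: 0.0003
finger_force: 0.0
time: 7.4
tool_pos: [0.5442, 0.0211, 0.1361]
ee_rot: [-3.142, -0.0, 1.495]
wrist_force: [0.1, 0.0, 0.8]
width: 0.0007
finger_force: 0.0
time: 7.7
tool_pos: [0.5443, 0.021, 0.1349]
ee_rot: [3.141, -0.0, 1.495]
wrist_force: [-1.3, 0.3, 5.7]
width: 0.0006
finger_force: 2.6
```

```bash
python3 -m handwheel '[[[0,0,0],[0,0,-0.04],1],[[0,0,0],[0,0,0],1],[[0,0,0],[0,0,0],1]]'
python3 -m handwheel '[[[0,0,0],[0,0,0.3],1],[[0,0,0],[0,0,0.5],1],[[0,0,0],[-0.04,-0.6,0],1],[[0,0,0],[-0.04,-0.66,0],1],[[0,0,0],[0,0,0],1]]'
python3 -m handwheel '[[[0,0,0],[0,0,0],1],[[0,0,0],[0,0,0],1]]'
python3 - <<'E'
from h import *
for c in("scene","top"):
    p,W=cloud(c)
    for n,x,y in(("gas",.544,.0225),("drain",.533,-.105)):
        m=(abs(W[...,0]-x)<.02)&(abs(W[...,1]-y)<.02)&(W[...,2]>.1)&(W[...,2]<.13)
        print(c,n,m.sum(),np.median(W[m],0))
E
```

```text
time: 8.0
tool_pos: [0.5444, 0.021, 0.1335]
ee_rot: [3.14, -0.0, 1.495]
wrist_force: [-2.2, 0.8, 8.3]
width: 0.0007
finger_force: 3.6
time: 8.5
tool_pos: [0.5401, -0.045, 0.1724]
ee_rot: [3.141, 0.002, 1.491]
wrist_force: [-0.5, 0.4, -0.6]
width: 0.0001
finger_force: 0.0
time: 8.7
tool_pos: [0.5402, -0.0413, 0.1719]
ee_rot: [-3.141, -0.001, 1.495]
wrist_force: [-0.3, -0.2, -0.2]
width: 0.0004
finger_force: 0.0
scene gas 54 [0.54757197 0.02578331 0.10984409]
scene drain 50 [ 0.53557421 -0.10273642  0.11836376]
top gas 0 [nan nan nan]
top drain 53 [ 0.52868597 -0.11167704  0.11902509]
  return _methods._mean(a, axis=axis, dtype=dtype,
  ret = um.true_divide(
```

Gas reads 0.110 m (home) and drain 0.118 m (still out). Now the beer button.

```bash
python3 -m handwheel '[[[0,0,0],[0,0,-0.3],1],[[0,0,0],[0,0,-0.15],1],[[0,0,0],[0,0,-0.1],1],[[0,0,0],[0,0,-0.1],1],[[0,0,0],[0,0,0],1]]'
python3 -m handwheel '[[[0,0,0],[0,0,-0.08],1],[[0,0,0],[0,0,0],1],[[0,0,0],[0,0,0],1]]'
```

```text
time: 9.3
tool_pos: [0.5398, -0.0414, 0.1395]
ee_rot: [-3.141, -0.001, 1.495]
wrist_force: [-2.4, 2.4, 6.9]
width: 0.0005
finger_force: 2.9
time: 9.6
tool_pos: [0.5399, -0.0414, 0.1366]
ee_rot: [-3.142, -0.001, 1.495]
wrist_force: [-2.3, 2.5, 6.8]
width: 0.001
finger_force: 3.6
```

```bash
python3 -m handwheel '[[[0,0,0],[0,0,-0.02],1],[[0,0,0],[0,0,0],1],[[0,0,0],[0,0,0],1],[[0,0,0],[0,0,0],1],[[0,0,0],[0,0,0],1]]'
python3 - <<'E'
from h import *
p,W=cloud("scene"); cv2.imwrite("pics/s5.png",cv2.resize(p[110:310,200:460,::-1],(780,600),interpolation=cv2.INTER_CUBIC))
for n,x,y,z in(("gas",.544,.0225,.115),("drain",.533,-.105,.115),("beer",.56,-.0425,.115),("air",.527,-.354,.19)):
    m=(abs(W[...,0]-x)<.02)&(abs(W[...,1]-y)<.02)&(abs(W[...,2]-z)<.014)
    print(n,m.sum(),np.median(W[m],0) if m.sum() else "")
E
```

```text
time: 10.1
tool_pos: [0.54, -0.0415, 0.1359]
ee_rot: [3.141, -0.001, 1.495]
wrist_force: [-2.8, 1.6, 8.4]
width: 0.0003
finger_force: 3.8
gas 56 [0.54699475 0.02676853 0.10861715]
drain 23 [ 0.54196264 -0.1023075   0.11800222]
beer 62 [ 0.55041493 -0.03854775  0.10969499]
air 45 [ 0.53160841 -0.35013848  0.1844792 ]
```

View pics/s5.png

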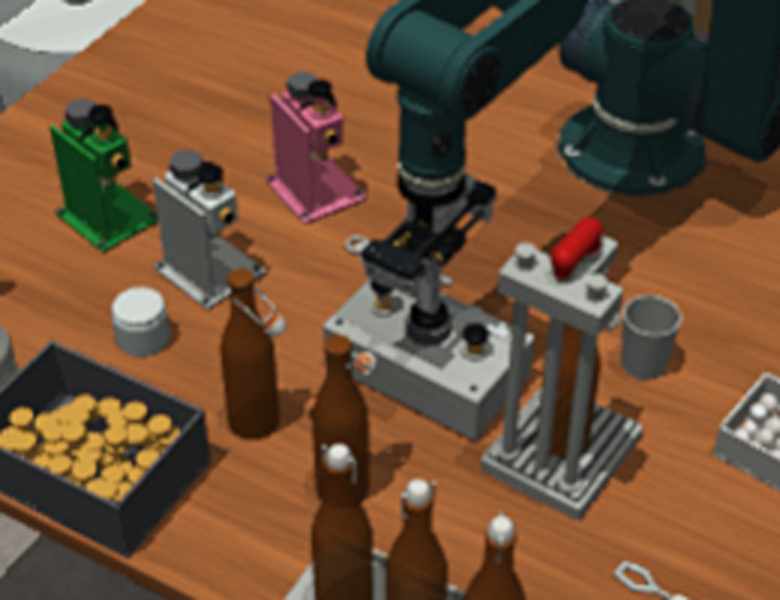

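The fingertips hold the beer button down at (428,325). The gas (475,335) and air (210,175) plungers are in, the drain (383,295) is out, and all bottles are standing. I hand the job in now, still holding.

```bash
python3 -c "
from bench import robot
print(robot.close_job())"
```

```text
the job is handed in; nothing more can be done
None
```

I pushed the air plunger fully in, then the gas plunger, and handed the job in with the beer button held about 13 mm down; the last camera check showed the drain still out and the bottles standing.

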